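# Stand the check-in panel on its kickstand and hold it

### The job

The check-in touch panel is lying face down on its dark desk pad; get it up for the next patient. Flip the kickstand on its back over centre, all the way open on its stop, then raise the panel and stand it upright on the pad, on its bottom edge and leaning back with the kickstand's foot resting on the pad. It tips easily, so finish while still gripping it by its carry handle, holding it steady there; never let it drop, and leave everything else where it is.

Things in the scene. Friction and masses are not known exactly. Their poses are not given: they have to be found in the camera images.
- mat: Dark blue-grey desk pad fixed on the counter, 380 (its x) x 420 (its y) x 3 mm; origin at the middle of its underside on the counter, z up. Its yaw varies by about 0.42 rad either way.
- panel: White touch panel, grey corner bumpers, loose, 0.78 to 0.98 kg; starts face down on the pad, bottom edge towards the robot. Origin: middle of the bottom edge, screen side. Own x: up the panel to the handle; y: along its width; z: out of its back (up while face down, towards the robot once raised). Case x 0 to 150, y -115 to 115, z 0 to 24 mm; centre of mass x 80, z 13 mm.
- handle (a point): Middle of the teal carry handle's round grip bar, 12 mm thick, 72 mm straight along the panel's y, at x 192, y 0, z 15 mm of the panel's frame; 36 mm gap between bar and case, free space beyond. The bar is 18 mm above the counter when the panel lies, about 190 mm when it stands on its kickstand.
- heel (a point): Middle of the bottom edge on the back side (x 0, y 0, z 24 mm of the panel's frame). The panel rises by turning 90 degrees about its bottom edge on the screen side (the panel's origin), then about 15 degrees further about this heel edge, back towards the robot, until the open kickstand's foot meets the pad.
- hinge (a point): Middle of the kickstand's hinge axis: x 73, y 0, z 36 mm of the panel's frame (12 mm off the back), axis along the panel's y, between two grey lugs 41 mm either side.
- foot: Orange rubber sleeve on the kickstand's cross-bar: round, 12 mm thick, 58 mm long along the panel's y; origin at its middle, 68 mm from the hinge axis. Folded: at x 141, z 36 mm of the panel's frame, 6 mm clear of the back, near the top edge. Open: at x 21, z 80 mm.
- stand (a joint): Angle of the kickstand (U-shaped steel wire leg, 76 mm wide), rad: 0 folded flat along the back towards the handle (the start), 1.57 square to the back, 2.44 open on its stop, pointing out and down to the bottom edge. Over-centre spring: short of about 1.2 it snaps back folded, past about 1.4 it snaps open; lifting it from folded takes about 1.5 N at the foot.
- stylus: Grey stylus lying on the pad beside the panel, 130 mm long, 10 mm thick; origin under its middle. To be left alone.
- gel: White and teal pump bottle of hand gel standing on the pad beside the panel, 54 mm in diameter, 150 mm high; origin under its middle. To be left alone.
- thermometer: White hand-held thermometer lying on its side on the counter, 120 x 95 x 36 mm; origin on its underside. To be left alone.
- stapler: Dark blue stapler on the counter, 135 x 34 x 50 mm; origin under its middle. To be left alone.
- labels: Roll of labels standing on the counter, 72 mm in diameter, 50 mm high; origin under its middle. To be left alone.
- cup: Specimen cup with a red lid on the counter, 68 mm in diameter, 71 mm high; origin under its middle. To be left alone.
- mouse: Black computer mouse on the counter, 105 x 60 x 30 mm; origin under its middle. To be left alone.

How it is judged:
By the outcome, as a careful person would: the job done as asked, in the order asked, and still so for the second after the job is handed in, while the arm keeps its last pose, push and grip.
It also fails if it takes over 59 s, if anything falls off the work surface, if the arm or the gripper's body presses on something with over 40 N, if the wrist force passes 120 N, or if a joint passes its speed limit or range.

### The arm

A 7-joint arm with a two-finger parallel gripper is mounted at the origin on the work surface. World frame = base frame: x ahead of the robot, y to its left, z up, the work surface at z = 0. Lengths are in mm, angles in rad, forces in N, time in s.
With the tool pointing down it reaches from about 400 to 900 mm from the base axis. Payload 5.6 kg.
Tool frame: the origin (TCP) lies between the finger pads, 19 mm behind the fingertips; this is the grasp point; z points along the fingers, y is the line along which they close (so a half turn about z gives the same grasp; the last joint's range is limited). The gripper opens to 92 mm and grips with 3 to 60 N. Pads are 20 mm wide; open, the fingers measure 128 mm over their backs; the gripper's body (75 mm by 189 mm) begins 69 mm behind the grasp point.
Start: joints at [-1.226, 0.468, -0.012, 1.603, 0.006, 1.071, -0.056], TCP at [245.839, 601.724, 233.292] pointing down, gripper open.
Joint ranges: [-2.53, 2.53], [-0.31, 2.02], [-1.57, 1.55], [0.28, 2.44], [-1.29, 4.43], [0.15, 1.84], [-2.92, 2.92]. Speed limits (rad/s): [2.57, 2.57, 3.14, 3.14, 3.14, 3.14, 3.14].

### API

Orientations are given as a rotation vector (axis times angle).
In Python, from cell import robot, grip, kinematics, readout, read_camera, camera_info, ticket, spot_in, mark_of gives the robot as it stands. Calls block until the motion is done:
- robot.movep(position, orientation): joint-space move of the TCP to a pose.
- robot.servo_line(position, feed=150, rotation=None): straight line of the TCP; rotation=None keeps the orientation; feed is the mean speed in mm/s.
- robot.goto_joints(angles): joint-space move.
- grip(opening, newtons=None): opening from 0.0 (shut) to 1.0 (fully open); newtons is the grip in N (None keeps the last); returns when the fingers have stopped.
- robot.hold(seconds).
- kinematics.ik(position, orientation): joint angles nearest the present ones, or None.
- readout.observe(): the state.
- read_camera(name): name is "scene" or "side" or "wrist"; returns (picture, depth): 400x640x3 uint8, red, green, blue; 400x640 float32, mm along the optical axis (not along the pixel's ray), 0 where there is no reading.
- camera_info(name): a dict with "camera_matrix" (3x3 intrinsics, pixels), "R" (3x3) and "t" (3): a world point X has camera coordinates R X + t. Camera axes: x right, y down, z forward; pixel columns grow to the right and rows downward; lengths in mm; the calibration is good to about 2 mm. A picture is of the moment at which its call begins: read the wrist's pose just before it. camera_info takes no time and is no camera call; for the wrist camera it gives the pose at the moment of the call.
A pose or a line that the arm cannot do raises robot.IKError and nothing moves.
- ticket.job_done(): hands the job in; it is judged then, once.
Trained networks look in the newest picture that a camera, given by its name, has taken for a name from the list of things; names that differ only in an ending like _2 or _b are one class to them, and where a whole thing is asked for, a point or a joint stands for the part that bears it (a point fixed in the world has none). Each returns a list of dicts, best first, with "p" (0 to 1); they miss things now and then, are a little off and sometimes report something else, mostly with a low value. They report only what shows in the picture. A call takes as long as a camera call.
- spot_in(camera, query): "xy" ([column, row] in pixels, amid what is visible of it).
- mark_of(camera, query): "xy" ([column, row] in pixels: a listed point, or the origin of a listed thing).
The state is a dict: "t": time; "joints": joint angles; "joint_velocities": joint speeds; "joint_torque": joint torques, N m; "tcp_pos": TCP position; "tcp_rot": TCP orientation; "contact_force": force on the tool from outside, world axes, zero at the start; "wrist_torque": the same for the moment, N m; "grip_width": opening from 0.0 (shut) to 1.0 (fully open); "grip_force": force on a finger pad.
Only numpy, scipy, OpenCV 4.12 (cv2) and the standard library are available. Lean on these libraries where they do the work, as an engineer would, in place of code of your own. Each camera call takes 0.05 s, during which the arm holds its last target. There are 200 camera calls.

## Working session

There is one attempt and no reset: what is moved stays moved. The work goes in short steps, each a Python script; the robot and the scene stay as the last script left them, time stands still between calls to the robot, and variables do not carry over. Pictures are saved under pics/ and viewed, at most 10 in all, crops included, and the job is handed in when it is done.

```bash
ls; mkdir -p pics; cat > h.py <<'E'
import numpy as np, cv2
from scipy.spatial.transform import Rotation as Ro
from cell import robot, grip, kinematics, readout, read_camera, camera_info, ticket, spot_in, mark_of
def save(name,img): cv2.imwrite('pics/'+name,img[:,:,::-1])
def world(ci,uv,d):
    K=np.array(ci['camera_matrix']);R=np.array(ci['R']);t=np.array(ci['t'])
    c=np.linalg.inv(K)@np.array([uv[0],uv[1],1.])*d
    return R.T@(c-t)
def ray_z(ci,uv,z):
    K=np.array(ci['camera_matrix']);R=np.array(ci['R']);t=np.array(ci['t'])
    o=-R.T@t; d=R.T@np.linalg.inv(K)@np.array([uv[0],uv[1],1.])
    return o+d*(z-o[2])/d[2]
def cloud(ci,dep):
    K=np.array(ci['camera_matrix']);R=np.array(ci['R']);t=np.array(ci['t'])
    v,u=np.mgrid[:400,:640]
    c=np.stack([(u-K[0,2])/K[0,0]*dep,(v-K[1,2])/K[1,1]*dep,dep],-1)
    return (c-t)@R
E
python3 - <<'E'
from h import *
p=[]
for c in('scene','side'):
    im,d=read_camera(c);ci=camera_info(c);p.append(im)
    R=np.array(ci['R']);print(c,(-R.T@ci['t']).round(), R[2].round(2))
    for q,z in(('panel',3),('handle',18),('heel',27),('hinge',39),('foot',39),('gel',3),('stylus',3),('mat',0)):
        r=mark_of(c,q)[:2]
        print(q,[(np.round(a['xy']),round(a['p'],2),ray_z(ci,a['xy'],z).round(1)) for a in r])
save('s1.png',p[0]);save('s2.png',p[1])
print(readout.observe())
E
```

```text
cell.py
pics
scene [1126. -335. 1219.] [-0.45  0.27 -0.85]
panel [(array([344., 181.]), 0.96, array([476.5, 139.1,   3. ])), (array([366., 186.]), 0.23, array([527. , 192.9,   3. ]))]
handle [(array([395., 207.]), 0.92, array([649.6, 224.1,  18. ]))]
heel [(array([342., 176.]), 0.88, array([467.5, 137.7,  27. ]))]
hinge [(array([367., 188.]), 0.86, array([553.9, 176.3,  39. ])), (array([393., 161.]), 0.36, array([506.3, 309.5,  39. ]))]
foot [(array([381., 194.]), 0.38, array([596.1, 203.4,  39. ]))]
gel [(array([323., 230.]), 0.57, array([600.3, -11.9,   3. ]))]
stylus [(array([394., 164.]), 0.64, array([498.3, 325.3,   3. ]))]
mat []
side [327. 823. 865.] [ 0.17 -0.7  -0.7 ]
panel [(array([323., 243.]), 0.91, array([480.8, 133.4,   3. ]))]
handle [(array([252., 253.]), 0.93, array([663.1, 225. ,  18. ])), (array([326., 127.]), 0.26, array([ 596.7, -439.9,   18. ]))]
heel [(array([320., 241.]), 0.65, array([484.9, 146.6,  27. ]))]
hinge [(array([296., 243.]), 0.85, array([549.1, 177.6,  39. ]))]
foot [(array([272., 242.]), 0.56, array([614.9, 190.1,  39. ]))]
gel [(array([295., 203.
[... 182 characters left out ...]
'joints': array([-1.22601343,  0.46749234, -0.0115863 ,  1.60268163,  0.00595727,
        1.07138695, -0.05630918]), 'joint_velocities': array([-0.00068092,  0.00012987, -0.00092932, -0.00038271, -0.00113363,
        0.00066053, -0.00089903]), 'joint_torque': array([-7.19266677e-05, -5.20404518e+01, -1.21030762e-02, -2.44058901e+01,
       -5.65331534e-02,  1.13841280e-02,  1.77922590e-05]), 'tcp_pos': array([245.83265086, 601.7416614 , 233.30493546]), 'tcp_rot': array([6.05489814e-01, 3.08267350e+00, 1.01101468e-04]), 'contact_force': array([0.76016341, 0.08610563, 0.19287487]), 'wrist_torque': array([0.00728331, 0.02425969, 0.00296378]), 'grip_force': 0.0, 'grip_width': 0.9994961214160556}
```

View pics/s1.png

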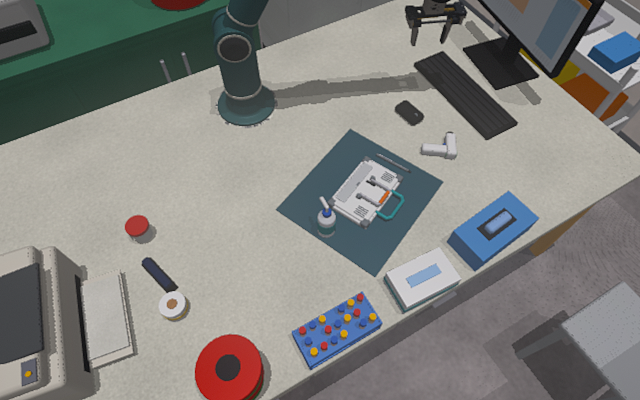

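View pics/s2.png

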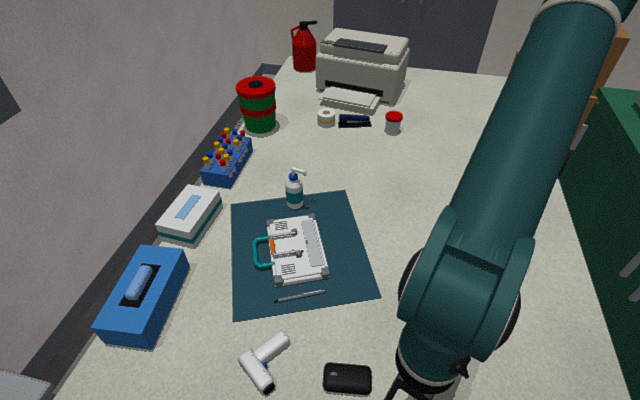

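```bash
python3 - <<'E'
from h import *
# where is wrist camera rel. TCP
o=readout.observe();ci=camera_info('wrist');R=np.array(ci['R']);T=Ro.from_rotvec(o['tcp_rot']).as_matrix()
print('cam in tool',T.T@(-R.T@ci['t']-o['tcp_pos']),'cam axes in tool',(T.T@R.T).round(3), ci['camera_matrix'])
# rest pose candidates for tool down at panel
yaw=0.44; c,s=np.cos(yaw),np.sin(yaw)
for name,y in(('y across',0),('y along',np.pi/2)):
  for k in(0,np.pi):
    a=yaw+y+k   # tool y direction angle
    ty=np.array([np.cos(a),np.sin(a),0]);tz=np.array([0,0,-1.]);M=np.column_stack([np.cross(ty,tz),ty,tz])
    print(name,k,kinematics.ik([570,180,330],Ro.from_matrix(M).as_rotvec()))
E
```

```text
cam in tool [ 8.21899598e+01  1.25036549e-01 -1.51683787e+02] cam axes in tool [[ 0.001 -0.957 -0.291]
 [ 1.     0.001  0.001]
 [-0.001 -0.291  0.957]] [[331.86181843   0.         316.82778001]
 [  0.         331.86181843 200.15330161]
 [  0.           0.           1.        ]]
y across 0 [-0.6476313   0.29999057  0.36265619  1.64267523 -0.11189068  1.21942391
  0.17878253]
y across 3.141592653589793 [-1.26397868  0.59874025  1.35754967  1.67639551 -0.59785497  1.36363695
 -2.51198385]
y along 0 [-0.44251663  0.29578227  0.10193138  1.62873403 -0.03160433  1.21868599
  1.67671618]
y along 3.141592653589793 [-0.83144058  0.32075241  0.60363441  1.65435041 -0.19131149  1.22615553
 -1.31748687]
```

The scene picture shows the panel on the pad with the gel bottle at (325,215) on its right. The stylus is at (393,160) on its left, the orange foot near (381,194) and the handle at (395,207). The side view agrees. Next I'll take a closer wrist view.

```bash
cat >> h.py <<'E'
def tool(yaw,beta=0.,spin=0.):
    # tool y along panel-x heading, pointing down; beta tilts the pointing direction outward (along heading)
    h=np.array([np.cos(yaw),np.sin(yaw),0]);z=np.array([0,0,1.])
    tz=-np.cos(beta)*z+np.sin(beta)*h; ty=np.cos(beta)*h+np.sin(beta)*z
    return Ro.from_matrix(np.column_stack([np.cross(ty,tz),ty,tz])).as_rotvec()
E
python3 - <<'E'
from h import *
robot.movep([560,180,330],tool(.44))
ci=camera_info('wrist');im,d=read_camera('wrist');save('w1.png',im)
for q,z in(('panel',3),('handle',18),('heel',27),('hinge',39),('foot',39)):
    print(q,[(np.round(a['xy']),round(a['p'],2),ray_z(ci,a['xy'],z).round(1)) for a in mark_of('wrist',q)[:1]])
P=cloud(ci,d)
m=(P[...,2]>20)&(P[...,2]<33)&(d>0)&(abs(P[...,0]-550)<200)&(abs(P[...,1]-180)<180)
m=cv2.morphologyEx(m.astype(np.uint8),cv2.MORPH_OPEN,np.ones((5,5)))
n,l,st,ce=cv2.connectedComponentsWithStats(m);k=1+st[1:,4].argmax()
q=P[l==k];print('top z',np.median(q[:,2]))
r=cv2.minAreaRect(q[:,:2].astype(np.float32));print(r,np.deg2rad(r[2]))
# handle + foot by colour
hsv=cv2.cvtColor(im,cv2.COLOR_RGB2HSV)
for nm,lo,hi in(('teal',(80,90,60),(98,255,255)),('orange',(5,150,120),(20,255,255))):
    mm=(cv2.inRange(hsv,lo,hi)>0)&(d>0)&(P[...,2]>8)&(P[...,2]<60)&(abs(P[...,0]-570)<170)&(abs(P[...,1]-190)<140)
    Q=P[mm];rr=cv2.minAreaRect(Q[:,:2].astype(np.float32));print(nm,mm.sum(),Q.mean(0),rr)
for b in(0,.4,.7,1.0,1.3): print(b,kinematics.ik(np.array([480-65*.9,135-65*.43,190]),tool(.44,b)))
E
```

```text
panel [(array([258., 161.]), 0.58, array([483.1, 142.5,   3. ]))]
handle [(array([391., 166.]), 0.84, array([658. , 220.9,  18. ]))]
heel [(array([257., 165.]), 0.64, array([486.5, 142. ,  27. ]))]
hinge [(array([308., 166.]), 0.95, array([550.5, 173.4,  39. ]))]
foot [(array([356., 165.]), 0.77, array([609.3, 202.6,  39. ]))]
top z 27.46889998250906
((572.6798706054688, 183.89053344726562), (197.2193145751953, 228.89959716796875), 24.751314163208008) 0.4319919263434849
teal 1051 [644.8179604  219.42614251  23.13436239] ((638.7171630859375, 213.54624938964844), (53.660850524902344, 106.8515625), 25.01768684387207)
orange 231 [611.88206992 200.25962465  44.79843802] ((611.1586303710938, 200.9698486328125), (9.710588455200195, 50.94021987915039), 27.239459991455078)
0 [-0.65808073  0.15743492  0.36609194  2.16694609 -0.07620406  0.82893701
  0.19541315]
0.4 [-0.70929382 -0.03100801  0.42909362  2.43223841 -0.14804312  0.3458926
  0.29157319]
0.7 None
1.0 None
1.3 None
```

View pics/w1.png

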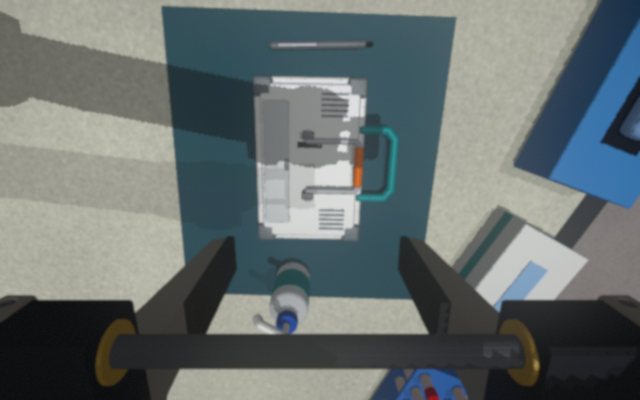

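The wrist view matches the marks. The foot is at (358,168), the handle bar at (393,165), and the gel at (290,290) and stylus at (320,45) are both clear. The fitted panel origin is (483,142.3) with yaw 0.428. Now I'll flip the stand.

```bash
cat >> h.py <<'E'
O=np.array([483.,142.3,3.]);YAW=.428
H=np.array([np.cos(YAW),np.sin(YAW),0]);Z=np.array([0,0,1.])
E
python3 - <<'E'
from h import *
hinge=O+73*H+36*Z
def tcp(th,off=11): return hinge+68*(np.cos(th)*H+np.sin(th)*Z)+off*Z
f0=readout.observe()['contact_force']
grip(.4)
robot.movep(tcp(0,70),tool(YAW))
robot.servo_line(tcp(0,11),feed=80)
print('down',readout.observe()['contact_force']-f0)
grip(0,12);o=readout.observe();print('width mm',o['grip_width']*92,o['grip_force'],o['contact_force']-f0)
if 8<o['grip_width']*92<16:
    for th in np.arange(.15,2.41,.15):
        robot.servo_line(tcp(th),feed=90)
        o=readout.observe();print(round(th,2),o['t'].round(1),(o['contact_force']-f0).round(1),round(o['grip_width']*92,1))
im,d=read_camera('wrist');save('w2.png',im)
E
```

```text
down [-0.04160078 -1.07568633  0.39157932]
width mm 11.199453142967215 12.000018060207367 [-1.82885492 -0.16683958  3.02816707]Traceback (most recent call last):
  File "<stdin>", line 13, in <module>
AttributeError: 'float' object has no attribute 'round'
```

```bash
python3 - <<'E'
from h import *
hinge=O+73*H+36*Z
def tcp(th,off=11): return hinge+68*(np.cos(th)*H+np.sin(th)*Z)+off*Z
for th in np.arange(.3,2.41,.15):
    robot.servo_line(tcp(th),feed=90)
    o=readout.observe();print(round(th,2),round(o['t'],1),o['contact_force'].round(1),round(o['grip_width']*92,1))
    if np.abs(o['contact_force']).max()>20: break
im,d=read_camera('wrist');save('w2.png',im)
E
```

```text
0.3 6.9 [-0.1  0.2 -2.7] 11.2
0.45 7.1 [-0.  -0.3 -2.8] 11.7
0.6 7.4 [ 0.3  1.2 -1.2] 11.7
0.75 7.7 [ 2.5  2.2 -0.2] 11.1
0.9 7.9 [3.9 4.1 3.3] 11.4
1.05 8.2 [5.2 3.4 6. ] 11.4
1.2 8.5 [ 6.3  4.  10.6] 11.7
1.35 8.7 [ 4.4  4.  14.1] 11.4
1.5 9.0 [ 2.5  3.8 17.4] 11.3
1.65 9.3 [-1.3  1.9 20.7] 11.1
```

View pics/w2.png

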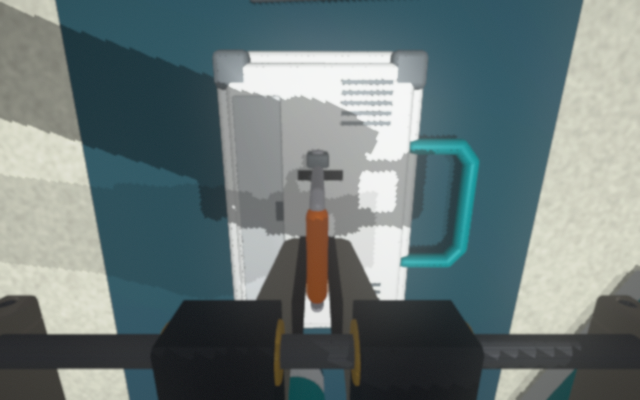

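The stand is held upright at about 1.65 rad, past centre, but I'm pressing down a little. I'll relieve that and continue with a higher offset.

```bash
python3 - <<'E'
from h import *
hinge=O+73*H+36*Z
def tcp(th,off): return hinge+68*(np.cos(th)*H+np.sin(th)*Z)+off*Z
robot.servo_line(tcp(1.65,14.5),feed=30);print(readout.observe()['contact_force'].round(1))
for th in np.arange(1.8,2.41,.15):
    robot.servo_line(tcp(th,14.5),feed=90)
    o=readout.observe();print(round(th,2),round(o['t'],1),o['contact_force'].round(1),round(o['grip_width']*92,1))
    if np.abs(o['contact_force']).max()>20: break
E
```

```text
[-0.2 -0.   6.5]
1.8 9.9 [-1.1 -0.4  5.3] 11.4
1.95 10.1 [-1.5 -0.4  4.4] 11.2
2.1 10.4 [-2.  -1.3  4.1] 11.5
2.25 10.7 [-3.3 -2.2  5.5] 11.2
2.4 10.9 [-5.5 -2.6  5. ] 11.8
```

Now I'll release, retreat, and look at the stand and the panel pose from the survey position.

```bash
python3 - <<'E'
from h import *
grip(.35)
p=readout.observe()['tcp_pos']
robot.servo_line(p+70*Z,feed=200)
robot.movep([590,190,300],tool(YAW))
ci=camera_info('wrist');im,d=read_camera('wrist');save('w3.png',im)
for q,z in(('panel',3),('handle',18),('heel',27),('hinge',39),('foot',83)):
    print(q,[(np.round(a['xy']),round(a['p'],2),ray_z(ci,a['xy'],z).round(1)) for a in mark_of('wrist',q)[:1]])
P=cloud(ci,d)
m=(P[...,2]>20)&(P[...,2]<33)&(d>0)&(abs(P[...,0]-550)<200)&(abs(P[...,1]-180)<180)
m=cv2.morphologyEx(m.astype(np.uint8),cv2.MORPH_OPEN,np.ones((21,21)))
n,l,st,ce=cv2.connectedComponentsWithStats(m);k=1+st[1:,4].argmax()
r=cv2.minAreaRect(P[l==k][:,:2].astype(np.float32));print('case',r,np.deg2rad(r[2]))
hsv=cv2.cvtColor(im,cv2.COLOR_RGB2HSV)
for nm,lo,hi in(('teal',(80,90,60),(98,255,255)),('orange',(5,150,120),(20,255,255))):
    mm=(cv2.inRange(hsv,lo,hi)>0)&(d>0)&(P[...,2]>8)&(P[...,2]<120)&(abs(P[...,0]-570)<170)&(abs(P[...,1]-190)<140)
    Q=P[mm];rr=cv2.minAreaRect(Q[:,:2].astype(np.float32));print(nm,mm.sum(),Q.mean(0),'ztop',np.percentile(Q[:,2],90),rr)
print('expect case centre',O+75*H,'handle',O+192*H,'foot',O+21*H+80*Z, readout.observe()['t'])
E
```

```text
panel [(array([232., 164.]), 0.85, array([483.9, 139. ,   3. ]))]
handle [(array([372., 166.]), 0.92, array([654.7, 217.9,  18. ]))]
heel [(array([228., 167.]), 0.97, array([484.3, 141.1,  27. ]))]
hinge [(array([282., 168.]), 0.82, array([547.6, 170.9,  39. ]))]
foot [(array([230., 175.]), 0.59, array([498.4, 149.5,  83. ]))]
case ((544.8095703125, 254.83737182617188), (51.361663818359375, 63.84209442138672), 24.64212989807129) 0.43008630142547866
teal 1204 [640.03987809 217.26773828  23.14333235] ztop 24.960296512272816 ((633.6529541015625, 211.6051025390625), (53.628501892089844, 105.49634552001953), 24.722715377807617)
orange 392 [497.8618998  150.1088658   88.08155986] ztop 89.51282447813732 ((497.81109619140625, 149.35989379882812), (10.645027160644531, 52.437747955322266), 24.272449493408203)
expect case centre [551.23482546 173.42890288   3.        ] handle [657.68115318 221.98999137   3.        ] foot [502.10575113 151.01609281  83.        ] 12.9
```

View pics/w3.png

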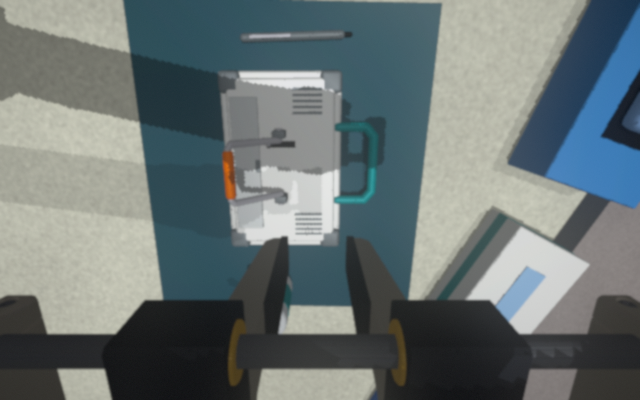

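The stand is fully open: the orange foot is at (230,175) in the image, with its top at 89.5 mm against about 89 expected. The panel has slid about 5 mm towards the robot, so I updated its pose. Next is the handle grasp, with all waypoints checked by IK first.

```bash
cat >> h.py <<'E'
YAW=.431;H=np.array([np.cos(YAW),np.sin(YAW),0]);O=np.array([478.7,139.8,3.])
def handle(phi):
    if phi<=np.pi/2: u,w=192*np.cos(phi)-15*np.sin(phi),192*np.sin(phi)+15*np.cos(phi)
    else: u,w=-24+192*np.cos(phi)+9*np.sin(phi),192*np.sin(phi)-9*np.cos(phi)
    return O+u*H+w*Z
def beta(phi): return np.interp(np.degrees(phi),[0,65,105],[0,-.35,.35])
def pose(phi,back=6.5,b=None):
    r=tool(YAW,beta(phi) if b is None else b);tz=Ro.from_rotvec(r).apply([0,0,1])
    return handle(phi)-back*tz,r
E
python3 - <<'E'
from h import *
for a in range(0,108,5):
    if kinematics.ik(*pose(np.radians(a))) is None: print('noik',a)
print(handle(0),handle(np.radians(105)))
grip(.34)
p,r=pose(0)
robot.movep(p+70*Z,r);f0=readout.observe()['contact_force']
robot.servo_line(p+15*Z,feed=150);robot.servo_line(p,feed=30)
print('down',readout.observe()['contact_force']-f0)
grip(0,25);o=readout.observe();print('width',o['grip_width']*92,o['grip_force'],o['contact_force']-f0,o['t'],o['tcp_pos']-p)
E
```

```text
[653.1412975  220.01367544  18.        ] [419.64442126 112.64436028 190.78713005]
down [-0.43096974 -0.40678053 -1.3139313 ]
width 11.313807756416411 25.00023454427719 [-2.59135147 -0.75922049  1.14686208] 15.5917 [-0.21625347 -0.10069507  0.15988252]
```

```bash
python3 - <<'E'
from h import *
for a in range(5,91,5):
    p,r=pose(np.radians(a));robot.servo_line(p,feed=90,rotation=r)
    o=readout.observe();f=o['contact_force']
    print(a,round(o['t'],1),f.round(1),round(o['grip_width']*92,1),o['wrist_torque'].round(2))
    if np.linalg.norm(f)>25: print('stop');break
im,_=read_camera('side');save('s3.png',im[100:300,150:450].repeat(2,0).repeat(2,1))
E
```

```text
5 15.9 [ 2.1  0.8 -3.9] 11.1 [ 0.17 -0.56  0.04]
10 16.3 [ 1.8  0.3 -4. ] 10.9 [ 0.18 -0.59  0.  ]
15 16.6 [ 1.1  1.1 -3.3] 11.1 [ 0.15 -0.53 -0.07]
20 16.9 [ 1.7  0.2 -2.5] 11.0 [ 0.22 -0.61 -0.02]
25 17.3 [ 1.3  0.5 -3.3] 11.6 [ 0.24 -0.64 -0.01]
30 17.6 [ 1.6  0.5 -2.9] 11.4 [ 0.23 -0.61  0.01]
35 17.9 [ 2.3  1.1 -2.5] 10.9 [ 0.34 -0.8   0.01]
40 18.3 [ 3.3  1.9 -0. ] 11.1 [ 0.49 -0.98 -0.03]
45 18.6 [4.  2.6 1.4] 10.6 [ 0.66 -1.22 -0.04]
50 18.9 [5.4 3.8 5.2] 10.9 [ 0.79 -1.35 -0.03]
55 19.3 [4.6 3.7 5.5] 11.2 [ 0.75 -1.2  -0.1 ]
60 19.6 [4.2 3.4 6.8] 11.3 [ 0.67 -1.03 -0.08]
65 19.9 [4.1 3.  7.8] 11.0 [ 0.52 -0.72 -0.13]
70 20.3 [2.8 3.1 8.8] 11.2 [ 0.52 -0.67 -0.04]
75 20.6 [ 2.8  2.5 11.3] 10.9 [ 0.45 -0.53 -0.05]
80 20.9 [ 2.1  1.9 14.3] 11.2 [ 0.47 -0.3   0.02]
85 21.3 [ 0.6  1.7 18.9] 10.5 [ 0.4  -0.04 -0.  ]
90 21.6 [-2.   0.6 23.4] 11.4 [0.43 0.03 0.08]
```

View pics/s3.png

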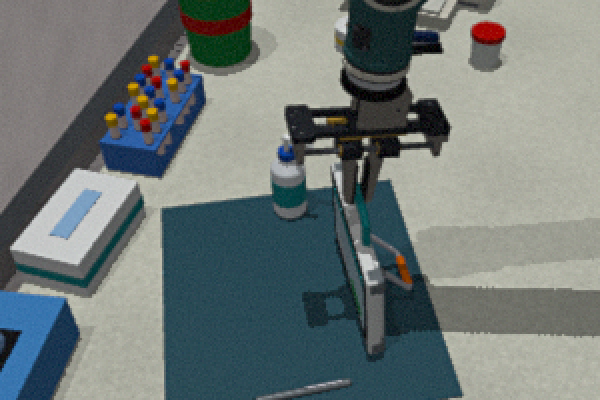

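The panel is upright on its edge, with the handle gripped near (365,190) and the open orange foot at (403,268) on the robot side. Before leaning it back I'll check that the foot will land on the pad.

```bash
python3 - <<'E'
from h import *
for c,f,lo in(('scene','s1.png',0),('side','s2.png',0)):
    ci=camera_info(c);im=cv2.imread('pics/'+f)
    hsv=cv2.cvtColor(im,cv2.COLOR_BGR2HSV);m=cv2.inRange(hsv,(92,70,40),(108,200,140))
    m=cv2.morphologyEx(m,cv2.MORPH_CLOSE,np.ones((9,9)));m=cv2.morphologyEx(m,cv2.MORPH_OPEN,np.ones((9,9)))
    n,l,st,ce=cv2.connectedComponentsWithStats(m);k=l[285,240] if c=='side' else l[200,300]
    v,u=np.where(l==k);W=np.array([ray_z(ci,q,3)[:2] for q in zip(u,v)],np.float32)
    r=cv2.minAreaRect(W);print(c,r)
    print(np.round([[(np.append(b,3)-O)@H,(np.append(b,3)-O)@np.cross(Z,H)] for b in cv2.boxPoints(r)]))
E
```

```text
scene ((554.52783203125, 160.33705139160156), (385.1135559082031, 416.1883850097656), 23.474407196044922)
[[-111.  199.]
 [-119. -217.]
 [ 266. -225.]
 [ 274.  191.]]
side ((554.6084594726562, 149.81080627441406), (376.89874267578125, 435.7947692871094), 23.4217472076416)
[[-110.  199.]
 [-120. -236.]
 [ 257. -245.]
 [ 266.  191.]]
```

The pad's edge is at −112 mm from the panel's origin and the foot will land at −84 mm, so there is room. Now I'll ease the downward force and lean the panel back.

```bash
python3 - <<'E'
from h import *
p,r=pose(np.pi/2);up=4*Z
robot.servo_line(p+up,feed=20);print(readout.observe()['contact_force'].round(1))
for a in (92,94,96,98,100,102,104,105):
    p,r=pose(np.radians(a));robot.servo_line(p+up,feed=40,rotation=r)
    o=readout.observe();f=o['contact_force']
    print(a,round(o['t'],1),f.round(1),round(o['grip_width']*92,1),o['wrist_torque'].round(2))
    if np.linalg.norm(f)>28: print('stop');break
im,_=read_camera('side');save('s4.png',im[130:290,250:450].repeat(3,0).repeat(3,1))
ci=camera_info('side')
for q in('panel','handle','heel','hinge','foot'): print(q,[(np.round(a['xy']),round(a['p'],2)) for a in mark_of('side',q)[:1]])
K=np.array(ci['camera_matrix'])
for n,X in(('handle',handle(np.radians(105))),('heel',O-24*H),('foot',O-83.5*H+6*Z)):
    c=K@(np.array(ci['R'])@X+ci['t']);print('pred',n,c[:2]/c[2])
E
```

```text
[-1.   0.4  3.6]
92 22.4 [ 0.7  1.  -4.9] 11.5 [-0.01  0.01  0.03]
94 22.7 [ 0.9  0.1 -7.1] 10.8 [-0.11  0.2  -0.04]
96 23.0 [ 0.6 -0.1 -7.2] 11.3 [-0.32  0.39  0.01]
98 23.3 [ 0.  -1.1 -7.6] 11.2 [-0.36  0.48 -0.06]
100 23.7 [ 0.  -0.6 -4.7] 11.2 [-0.42  0.44 -0.04]
102 24.0 [-0.2 -0.2 -0.9] 11.4 [-0.3   0.4  -0.03]
104 24.3 [-1.6 -1.   3.7] 11.3 [-0.35  0.28  0.01]
105 24.6 [-0.8 -1.1  6.3] 11.2 [-0.27  0.33 -0.  ]
panel [(array([328., 242.]), 0.96)]
handle [(array([348., 191.]), 0.97)]
heel [(array([333., 245.]), 0.63)]
hinge [(array([347., 229.]), 0.59)]
foot [(array([344., 379.]), 0.45)]
pred handle [347.81940878 194.84885022]
pred heel [331.05357939 243.59798587]
pred foot [350.9095713  239.08040912]
```

View pics/s4.png

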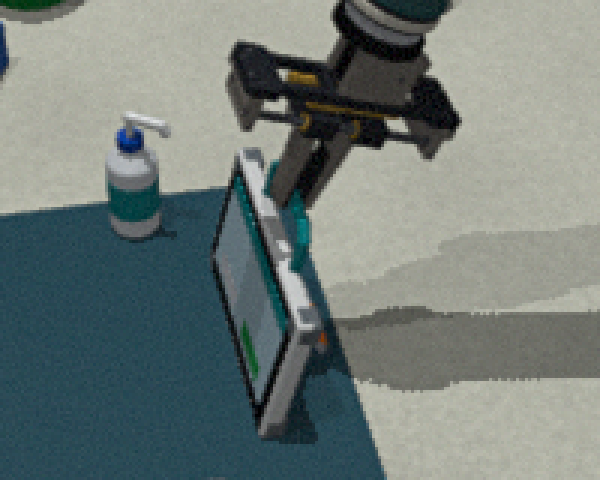

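The panel leans back in the grip with its edge on the pad, and the foot is partly hidden at (323,338). I'll measure the lean by plane-fitting the screen from depth, and check the foot's height.

```bash
cat > chk.py <<'E'
from h import *
def chk():
    N=np.cross(Z,H)
    for c in('scene','side'):
        ci=camera_info(c);im,d=read_camera(c);P=cloud(ci,d);q=P-O
        u=q@H;v=q@N;w=q[...,2]
        m=(d>0)&(abs(v)<112)&(w>12)&(w<135)&(abs(u+w*.26)<25)
        A=np.column_stack([w[m],v[m],np.ones(m.sum())]);y=u[m];k=np.ones(len(y),bool)
        for _ in range(6):
            s=np.linalg.lstsq(A[k],y[k],rcond=None)[0];e=y-A@s;k=abs(e)<3
        print(c,k.sum(),'lean deg %.1f yaw %.1f u0 %.1f'%(-np.degrees(np.arctan(s[0])),-np.degrees(np.arctan(s[1])),s[2]))
        hsv=cv2.cvtColor(im,cv2.COLOR_RGB2HSV)
        o=(cv2.inRange(hsv,(3,120,60),(20,255,255))>0)&(d>0)&(abs(v)<60)&(abs(u+80)<50)&(w<90)
        if o.sum(): print(' foot px',o.sum(),'u,v,w',np.median(u[o]),np.median(v[o]),np.percentile(w[o],[5,50,95]))
        lowm=(d>0)&(abs(v)<110)&(abs(u+14)<30)&(w>-3)&(im.min(2)>110)
        if lowm.sum(): print(' lowest white w',np.percentile(w[lowm],[1,5]))
    o=readout.observe();print(o['t'],o['contact_force'].round(1))
E
python3 -c "from chk import chk;chk()"
```

```text
scene 1164 lean deg 11.0 yaw -0.0 u0 -9.8
 lowest white w [31.66918609 37.18650204]
side 1103 lean deg 11.1 yaw 0.1 u0 -8.9
 foot px 7 u,v,w -96.40666939246094 23.05092044321528 [ 4.13746357 13.41845159 15.62831802]
 lowest white w [40.32964002 46.49815987]
24.9583 [-1.6 -1.2  7.1]
```

The lean is only 11°, because the bottom edge crept about 9 mm towards the robot while the grip was carrying the weight. I'll press lightly and bring the handle another 10 mm or so back, co-rotating if IK allows.

```bash
python3 - <<'E'
from h import *
from chk import chk
p0,_=pose(np.radians(105));o=readout.observe();hb=p0+4*Z+6.5*Ro.from_rotvec(tool(YAW,.35)).apply([0,0,1])
def tgt(s,b):
    r=tool(YAW,b);return hb-s*H-6.5*Ro.from_rotvec(r).apply([0,0,1]),r
for b in(.35,.37,.39,.42): print(b,kinematics.ik(*tgt(11,b)) is not None)
for s in(2,4,6,8,10):
    for b in(.35+.07*s/10,.35+.035*s/10,.35):
        if kinematics.ik(*tgt(s,b)) is not None: break
    p,r=tgt(s,b);robot.servo_line(p,feed=20,rotation=r)
    o=readout.observe();print(s,b,o['contact_force'].round(1),o['wrist_torque'].round(2))
    if np.linalg.norm(o['contact_force'])>25: break
chk()
E
```

```text
0.35 True
0.37 True
0.39 True
0.42 True
2 0.364 [-2.1 -1.2  5.2] [-0.23  0.31 -0.  ]
4 0.378 [-0.9 -1.2  5.5] [-0.34  0.36 -0.1 ]
6 0.39199999999999996 [-1.5 -0.8  3. ] [-0.36  0.4  -0.12]
8 0.40599999999999997 [ 0.  -0.7 -0.4] [-0.24  0.67  0.06]
10 0.42 [-0.4  0.4 -3.9] [-0.18  0.97  0.12]
scene 1292 lean deg 14.6 yaw -0.2 u0 -9.9
 lowest white w [30.76763348 37.59120573]
side 1286 lean deg 14.6 yaw -0.1 u0 -9.1
 lowest white w [35.87553705 37.08558581]
26.525 [ 1.1  0.1 -6.2]
```

The lean is now 14.6° with the bottom edge unmoved. The grip is carrying about 6 N, so I'll lower slightly to set the weight on the pad.

```bash
python3 - <<'E'
from h import *
from chk import chk
p=readout.observe()['tcp_pos']
p0,_=pose(np.radians(105));hb=p0+4*Z+6.5*Ro.from_rotvec(tool(YAW,.35)).apply([0,0,1])
r=tool(YAW,.42);q=hb-10*H-6.5*Ro.from_rotvec(r).apply([0,0,1])
for dz,s in((1,0),(2,.3),(3,.6),(4,1)):
    robot.servo_line(q-dz*Z-s*H,feed=15);robot.hold(.2)
    o=readout.observe();f=o['contact_force'];print(dz,f.round(1),o['wrist_torque'].round(2),o['tcp_pos']-q)
    if f[2]>3: break
robot.hold(.5);chk()
im,_=read_camera('scene');save('s5.png',im[130:260,270:470].repeat(4,0).repeat(4,1))
E
```

```text
1 [-2.1 -0.1  1. ] [-0.33  0.65  0.  ] [ 0.24216359  0.17739681 -0.70618675]
2 [-2.6  0.1  6.1] [-0.    0.51  0.1 ] [ 0.99357341  0.43651282 -0.67608594]
scene 1271 lean deg 14.0 yaw -0.2 u0 -10.0
 lowest white w [33.68651612 38.90947165]
side 1251 lean deg 14.0 yaw -0.1 u0 -9.2
 foot px 1 u,v,w -98.04199801702141 24.066869380839332 [8.62594902 8.62594902 8.62594902]
 lowest white w [35.36627177 37.42478056]
28.025 [-2.6  0.6  6.6]
```

View pics/s5.png

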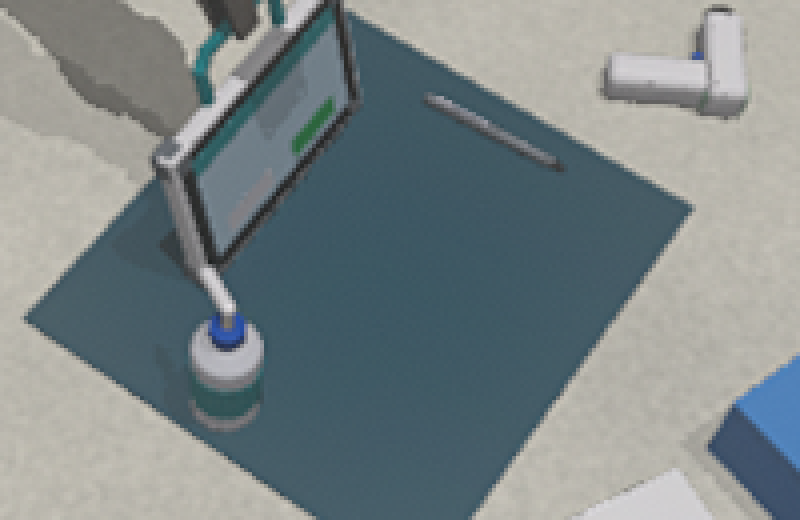

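The scene view shows the panel standing on the pad at its near side with the screen facing out, and gel and stylus undisturbed. The lean is 14.0° and the foot should touch at about 14.8°. I'll step further back until the lean saturates.

```bash
python3 - <<'E'
from h import *
from chk import chk
p0,_=pose(np.radians(105));hb=p0+4*Z+6.5*Ro.from_rotvec(tool(YAW,.35)).apply([0,0,1])
def q(s,dz,b):
    r=tool(YAW,b);return hb-s*H-dz*Z-6.5*Ro.from_rotvec(r).apply([0,0,1]),r
for s in(11.5,13,14.5,16):
    for b in(.42+.005*(s-10),.43,.42):
        if kinematics.ik(*q(s,2.2,b)) is not None: break
    p,r=q(s,2.2,b);robot.servo_line(p,feed=15,rotation=r);robot.hold(.3)
    o=readout.observe();print('==',s,b,o['wrist_torque'].round(2),(o['joints'][3]).round(3));chk()
    if np.linalg.norm(o['contact_force'])>25: break
E
```

```text
== 11.5 0.4275 [0.04 0.55 0.1 ] 2.436
scene 1268 lean deg 14.3 yaw -0.2 u0 -10.0
 lowest white w [31.80856523 37.46765588]
side 1283 lean deg 14.4 yaw -0.1 u0 -9.2
 lowest white w [37.99597103 39.3401315 ]
28.7583 [-3.   0.3  6.6]
== 13 0.435 [0.16 0.35 0.17] 2.436
scene 1286 lean deg 15.0 yaw -0.2 u0 -9.6
 lowest white w [31.83259834 37.87539463]
side 1305 lean deg 14.9 yaw -0.1 u0 -9.1
 lowest white w [36.41019297 37.80139734]
29.45 [-1.1  1.   5.2]
== 14.5 0.4425 [-0.01 -0.   -0.03] 2.437
scene 1335 lean deg 16.5 yaw -0.3 u0 -6.6
 lowest white w [30.60929672 37.68597808]
side 1381 lean deg 16.6 yaw -0.1 u0 -5.6
 foot px 1 u,v,w -97.33296123652948 26.8387609847686 [7.60156533 7.60156533 7.60156533]
 lowest white w [36.03320176 37.55280499]
30.15 [2.4 0.9 0.5]
== 16 0.44999999999999996 [-0.05  0.04  0.  ] 2.437
scene 1350 lean deg 17.0 yaw -0.2 u0 -5.9
 lowest white w [32.81085578 37.46178067]
side 1416 lean deg 17.2 yaw -0.1 u0 -4.8
 foot px 1 u,v,w -97.5943600232869 26.137321024964645 [6.68993756 6.68993756 6.68993756]
 lowest white w [31.84182445 37.04374669]
30.8667 [ 2.3  0.7 -1.6]
```

Contact shows clearly: the foot touches at about 15°, and beyond that the panel tips over the foot. I'll go back to about 15° with light downward pressure.

```bash
python3 - <<'E'
from h import *
from chk import chk
p0,_=pose(np.radians(105));hb=p0+4*Z+6.5*Ro.from_rotvec(tool(YAW,.35)).apply([0,0,1])
def q(s,dz,b):
    r=tool(YAW,b);return hb-s*H-dz*Z-6.5*Ro.from_rotvec(r).apply([0,0,1]),r
for s in(14,12.8):
    p,r=q(s,2.4,.42+.005*(s-10));robot.servo_line(p,feed=10,rotation=r);robot.hold(.4)
    o=readout.observe();print('==',s,o['wrist_torque'].round(2));chk()
E
```

```text
== 14 [-0.03 -0.1   0.03]
scene 1325 lean deg 16.5 yaw -0.2 u0 -6.0
 lowest white w [33.37001192 38.08248549]
side 1373 lean deg 16.7 yaw -0.1 u0 -5.1
 lowest white w [29.21931261 37.52898067]
31.725 [ 3.1  1.8 -0.1]
== 12.8 [0.07 0.27 0.1 ]
scene 1329 lean deg 16.4 yaw -0.2 u0 -5.5
 lowest white w [29.8420273  36.95267926]
side 1383 lean deg 16.5 yaw -0.2 u0 -4.8
 lowest white w [33.89587826 36.28689127]
32.5 [-0.9 -0.2  4.4]
```

The panel kept about 16.4°, since the bar slipped slightly in the pads. I'll rotate the tool back by that amount about the bar, which should return it to 15° with the heel seated.

```bash
python3 - <<'E'
from h import *
from chk import chk
p0,_=pose(np.radians(105));hb=p0+4*Z+6.5*Ro.from_rotvec(tool(YAW,.35)).apply([0,0,1])
def q(s,dz,b):
    r=tool(YAW,b);return hb-s*H-dz*Z-6.5*Ro.from_rotvec(r).apply([0,0,1]),r
for s,dz,b in((12.4,2.2,.418),(12,2.2,.404)):
    p,r=q(s,dz,b);robot.servo_line(p,feed=10,rotation=r);robot.hold(.4)
    o=readout.observe();print('==',s,b,o['wrist_torque'].round(2));chk()
im,_=read_camera('side');save('s6.png',im[190:260,300:380].repeat(8,0).repeat(8,1))
E
```

```text
== 12.4 0.418 [0.09 0.02 0.04]
scene 1325 lean deg 16.1 yaw -0.2 u0 -6.0
 lowest white w [32.85849901 37.99924753]
side 1370 lean deg 16.2 yaw -0.0 u0 -5.2
 lowest white w [37.23478874 38.68399349]
33.25 [1.1 0.3 2.1]
== 12 0.404 [ 0.2  -0.19  0.02]
scene 1331 lean deg 16.0 yaw -0.1 u0 -6.0
 lowest white w [31.90147488 37.7954355 ]
side 1349 lean deg 16.0 yaw -0.0 u0 -5.3
 lowest white w [25.87705007 36.66362936]
34.0 [0.1 1.3 4.3]
```

View pics/s6.png

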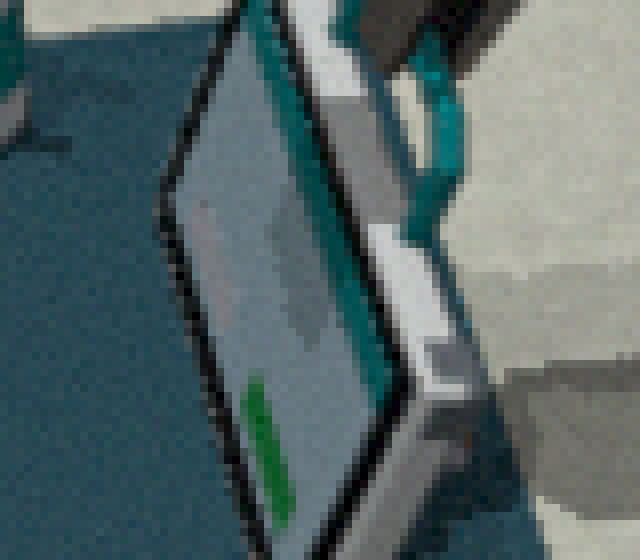

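The lean hardly depends on the tool rotation, so the bar is turning in the pads. I'll reduce the grip to 6 N, still enclosing the bar, so gravity can seat heel and foot, then check and firm up again.

```bash
python3 - <<'E'
from h import *
from chk import chk
grip(0,6);robot.hold(.6);print(readout.observe()['grip_width']*92);chk()
p=readout.observe()['tcp_pos']
robot.servo_line(p+3*H,feed=8);robot.hold(.4);print('fwd 3');chk()
E
```

```text
11.813593831796176
scene 1333 lean deg 16.0 yaw -0.1 u0 -5.9
 lowest white w [31.29803243 36.44517246]
side 1366 lean deg 16.1 yaw -0.0 u0 -5.1
 lowest white w [24.8120391  35.65525425]
34.9667 [ 0.9 -0.2  4.2]
fwd 3
scene 1297 lean deg 15.1 yaw -0.1 u0 -6.2
 lowest white w [31.92803301 37.47749277]
side 1318 lean deg 15.2 yaw -0.0 u0 -5.3
 foot px 1 u,v,w -94.50959872267467 26.266074691214218 [7.61642631 7.61642631 7.61642631]
 lowest white w [36.13136827 38.4225362 ]
35.9917 [-1.9 -1.1  9. ]
```

The heel pivot stays fixed and the lean follows the bar. A force balance tells whether the foot carries load: the horizontal force expected without foot contact against the measured one. I'll probe backward with averaged forces.

```bash
cat > pr.py <<'E'
from h import *
def bal():
    F=[]
    for _ in range(8): robot.hold(.04);F.append(readout.observe()['contact_force'])
    F=np.mean(F,0);fh=F@H;ex=-(8.6*.010+F[2]*.041)/.19
    return round(fh,2),round(F[2],2),'no-foot expect',round(ex,2),'foot N ~%.1f'%((fh-ex)*.19/.059)
E
python3 - <<'E'
from pr import *
from chk import chk
p=readout.observe()['tcp_pos']
p=p+1.0*Z;robot.servo_line(p,feed=8);print('up1',bal())
for s in(1,2,3,4):
    robot.servo_line(p-s*H,feed=8);print(s,bal())
chk()
E
```

```text
up1 (np.float64(2.08), np.float64(-2.58), 'no-foot expect', np.float64(0.1), 'foot N ~6.4')
1 (np.float64(1.54), np.float64(-5.79), 'no-foot expect', np.float64(0.8), 'foot N ~2.4')
2 (np.float64(0.67), np.float64(-7.16), 'no-foot expect', np.float64(1.09), 'foot N ~-1.4')
3 (np.float64(0.91), np.float64(-6.96), 'no-foot expect', np.float64(1.05), 'foot N ~-0.4')
4 (np.float64(0.64), np.float64(-6.78), 'no-foot expect', np.float64(1.01), 'foot N ~-1.2')
scene 1285 lean deg 14.2 yaw -0.1 u0 -13.3
 lowest white w [30.94419519 37.40559227]
side 1279 lean deg 14.3 yaw -0.0 u0 -12.5
 lowest white w [37.56643718 37.85079301]
39.1667 [ 0.1  0.6 -6.3]
```

The panel was nearly lifted and its base dragged about 7 mm back, still on the pad. I'll lower first to press the heel down, then step back under positive vertical load, regulating Fz.

```bash
python3 - <<'E'
from pr import *
from chk import chk
c=readout.observe()['tcp_pos'].copy()
def reg(lo,hi):
    global c
    for _ in range(4):
        fz=np.mean([ (robot.hold(.03),readout.observe()['contact_force'][2])[1] for _ in range(3)])
        if lo<fz<hi: break
        c=c+np.clip((fz-(lo+hi)/2)*.2,-1.2,1.2)*Z;robot.servo_line(c,feed=15)
for _ in range(2): reg(4,8)
print('down',bal());chk()
for s in range(6):
    c=c-1.0*H;robot.servo_line(c,feed=12);reg(3,8);b=bal();print(s+1,b)
    if b[0]>0.5: break
chk()
E
```

```text
down (np.float64(-1.39), np.float64(6.37), 'no-foot expect', np.float64(-1.83), 'foot N ~1.4')
scene 1267 lean deg 13.8 yaw -0.1 u0 -13.4
 lowest white w [33.47248295 36.96562367]
side 1254 lean deg 13.9 yaw 0.0 u0 -12.5
 foot px 1 u,v,w -101.05958582246612 24.133912653711565 [7.95597449 7.95597449 7.95597449]
 lowest white w [35.62952822 36.25686585]
40.15 [-2.1  0.5  5.9]
1 (np.float64(-1.6), np.float64(5.3), 'no-foot expect', np.float64(-1.6), 'foot N ~-0.0')
2 (np.float64(-1.69), np.float64(5.99), 'no-foot expect', np.float64(-1.75), 'foot N ~0.2')
3 (np.float64(0.44), np.float64(7.26), 'no-foot expect', np.float64(-2.02), 'foot N ~7.9')
4 (np.float64(0.47), np.float64(5.71), 'no-foot expect', np.float64(-1.69), 'foot N ~6.9')
5 (np.float64(0.18), np.float64(4.81), 'no-foot expect', np.float64(-1.49), 'foot N ~5.4')
6 (np.float64(0.42), np.float64(5.0), 'no-foot expect', np.float64(-1.53), 'foot N ~6.3')
scene 1407 lean deg 19.3 yaw -0.0 u0 -1.8
 lowest white w [30.53883421 36.81167643]
side 1523 lean deg 19.4 yaw 0.0 u0 -1.0
 lowest white w [32.86965858 37.10852157]
45.75 [ 0.2 -0.6  5. ]
```

The balance found contact cleanly at step 3 and I overran it, so the heel has lifted. I'll step forward quickly, measuring the lean, and stop at about 15° with both edges seated.

```bash
cat >> pr.py <<'E'
def lean():
    N=np.cross(Z,H);ci=camera_info('scene');im,d=read_camera('scene');q=cloud(ci,d)-O
    u=q@H;v=q@N;w=q[...,2];m=(d>0)&(abs(v)<112)&(w>12)&(w<135)&(abs(u+w*.28)<25)
    A=np.column_stack([w[m],np.ones(m.sum())]);y=u[m];k=np.ones(len(y),bool)
    for _ in range(6):
        s=np.linalg.lstsq(A[k],y[k],rcond=None)[0];k=abs(y-A@s)<3
    return -np.degrees(np.arctan(s[0])),s[1]
E
python3 - <<'E'
from pr import *
c=readout.observe()['tcp_pos'].copy();c[2]-=.6
for i in range(8):
    c=c+2.*H;robot.servo_line(c,feed=20)
    robot.hold(.05);o=readout.observe();fz=o['contact_force'][2]
    if not 1<fz<8: c=c+np.clip((fz-4.5)*.2,-1.2,1.2)*Z;robot.servo_line(c,feed=25)
    L=lean();o=readout.observe();print(i,np.round(L,1),(o['contact_force']@H).round(1),o['contact_force'][2].round(1),round(o['t'],1))
    if L[0]<15.4: break
E
```

```text
0 [18.9 -1.7] -1.6 6.7 46.1
1 [18.2 -2.3] -2.0 7.5 46.5
2 [17.6 -2.4] -2.3 7.4 46.8
3 [17.2 -2.2] -0.8 7.0 47.2
4 [16.6 -2.3] -1.3 7.2 47.5
5 [16.  -2.3] -1.7 8.0 47.9
6 [15.5 -2.8] 1.8 0.2 48.5
7 [14.8 -3. ] 0.3 3.3 48.8
```

```bash
python3 - <<'E'
from pr import *
print(bal(),np.round(lean(),2),readout.observe()['t'])
E
```

```text
(np.float64(-0.71), np.float64(3.66), 'no-foot expect', np.float64(-1.24), 'foot N ~1.7') [14.86 -2.9 ] 49.2
```

The lean is 14.9° with the foot lightly loaded and about 4 N pressing down. I'll nudge 0.5 mm back, firm the grip, verify, and hand in if good.

```bash
python3 - <<'E'
from pr import *
o=readout.observe();c=o['tcp_pos']-.6*H-.7*Z
robot.servo_line(c,feed=10);grip(0,15);robot.hold(.3)
b=bal();L=lean();o=readout.observe();print(b,np.round(L,2),o['grip_width']*92,o['grip_force'],o['t'],abs(o['joint_velocities']).max())
if 14.5<L[0]<15.5 and 0<b[1]<12 and o['grip_force']>10: print('done',ticket.job_done())
E
```

```text
(np.float64(-1.13), np.float64(6.73), 'no-foot expect', np.float64(-1.91), 'foot N ~2.5') [14.9  -2.78] 11.49280414672507 15.000725537538528 50.35 0.0024049390599155873
the job is handed in; nothing more can be done
done None
```

The job is handed in: the kickstand is open on its stop, and the panel stands on the pad leaning back 14.9°, with force readings showing the foot lightly loaded (about 2.5 N), still gripped by its handle at 15 N; along the way its bottom edge dragged about 7 mm and then lifted a few mm before I reseated it.

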